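Pump the bench clamp onto a bowl blank and keep it gripped

TASK

The round wood blank stands loose in the bench pump clamp: pump the orange T-trigger towards the blue handle, stroke by stroke, until the rubber pad has pushed the blank fully home against the end stop. Then squeeze on gently until the white band of the pad's stem has slid into the collar while the green band still shows, never going past the green into the red, which would crush the blank. Work the clamp by its trigger only, without touching the bar, pad or blank, leave the spare blank, pot and mallet alone, and finish while still holding the trigger squeezed, since the pressure goes as soon as you let go.

Things in the scene. Friction and masses are not known exactly. Their poses are not given: they have to be found in the camera images.
- clamp: Blue pump clamp on a plywood board 150 x 470 x 18 mm fixed to the bench. Origin: under the trigger's pivot, at bench height. Its +y is the way the bar and pad advance (to the end stop), z up. Board: y -130 to +340 mm, x -75 to +75. Two side plates (x -25 to +25, y -46 to +34) reach 108 mm high. Fixed upright handle behind the trigger: y -43 to -29, x -26 to +26, up to 175 mm high.
- handle_top (a point): Centre of the top of the fixed handle, 175 mm above the bench (clamp x 0, y -36 mm).
- pivot (a point): Hinge axis of the trigger (parallel to the clamp's x), 98 mm above the bench.
- trigger: Hinged lever with an orange T-bar on top. Origin at the pivot, own z up the stem. At rest it leans 0.27 rad to clamp +y; squeezed (T-bar to clamp -y, to the handle) it stops 0.27 rad the other way; a spring (2 to 5 N) brings it back. The bar advances about half as far as the T-bar moves, about 16 mm a full stroke, and stays on the way back (but see pad). Squeezing takes up to 20 N.
- trigger_grip (a point): Centre of the orange T-bar: 16 mm thick, 54 mm long along clamp x, 60 mm from the pivot, about 156 mm above the bench; at rest 16 mm to clamp +y of the pivot, fully squeezed 16 mm to -y. T-bar and handle are 66 mm over their outsides at rest, 34 mm squeezed. Free space outside both; 37 mm between them at rest.
- push_bar: Steel bar 16 x 12 mm with foot flange, dark collar (34 mm dia) at its front end and red cap at its rear, 46 mm above the bench, sliding along clamp +y. The trigger advances it; a brake holds it against only about 7 N.
- pad (a joint): How far (m) the sprung pad is pushed back into the collar: 0 free; 0.004 white band just gone (right range begins); 0.009 green band just gone (too much); beyond 0.011 the blank is crushed, which a full stroke can do once the pad bears. Force about 3 N + 1500 N/m x value. When the trigger is let go the bar is pushed back until at most 0.003 is left.
- pad_face (a point): Centre of the front face of the pad (50 mm wide, 44 mm high), 46 mm above the bench. 27 to 55 mm of bar travel brings it up to the blank when the blank is home.
- blank: Round bowl blank of light wood, 100 mm dia, 60 mm high, loose on the board between the pad and the end stop, axis upright. Origin: centre of its underside (18 mm above the bench).
- seat (a point): Point on the board's top where the centre of the blank's underside lies when it is centred and home against the flat end stop (clamp x 0, y 241 mm). The blank is home when it touches the stop; it may stand up to 10 mm to either side (clamp x). The stop is a dark wood block 110 mm wide, 50 mm high, its face 50 mm past this point.
- spare_blank: Bystander: round wood blank 84 mm dia, 50 mm high. Origin: centre of its underside.
- pencil_pot: Bystander: green pot 72 mm dia, 85 mm high. Origin: centre of its underside.
- mallet: Bystander: turned wood mallet 298 mm long lying on the bench, head 66 mm dia. Origin: under its shaft, 135 mm from the shaft end; its x runs along the shaft to the head.
Not all that is in view belongs to the job. Leave any purple or turquoise look-alike of the blank alone.

How it is judged:
By the outcome, as a careful person would: the job done as asked, in the order asked, and still so for the second after the job is handed in, while the arm keeps its last pose, push and grip.
It also fails if it takes over 42 s, if anything falls off the work surface, if the arm or the gripper's body presses on something with over 40 N, if the wrist force passes 120 N, or if a joint passes its speed limit or range.

ROBOT

A 6-joint arm with a two-finger parallel gripper is mounted at the origin on the work surface. World frame = base frame: x ahead of the robot, y to its left, z up, the work surface at z = 0. Lengths are in m, angles in rad, forces in N, time in s.
With the tool pointing down it reaches from about 0.3 to 0.875 m from the base axis. Payload 6.4 kg.
Tool frame: the origin (TCP) lies at the very end of the fingers, on their centre line; the grasp point (between the pads) lies 19 mm behind it (manip.tcp_to_grasp is the distance from the TCP to the grasp point, in m); z points along the fingers, y is the direction in which the jaws open and shut (so a half turn about z gives the same grasp; the last joint's range is limited). The gripper opens to 85 mm and grips with 20 to 120 N. Pads are 22 mm wide; open, the fingers measure 114 mm over their backs; the gripper's body (76 mm by 85 mm) begins 54 mm behind the grasp point. The pads swing forward as they close: fully open they stand 13 mm farther back than shut.
Start: joints at [-1.445, 0.181, 1.607, -0, 1.354, -0.206], TCP at [0.187, -0.544, 0.231] pointing down, gripper open.
Joint ranges: [-2.99, 2.99], [-0.89, 2.07], [0.3, 2.58], [-1.14, 4.28], [0, 2.63], [-3.12, 3.12]. Speed limits (rad/s): [2.57, 2.57, 3.01, 3.14, 3.14, 3.14].

INTERFACE

Orientations are given as a rotation vector (axis times angle).
In Python, from station import monitor, viewer, order, manip gives the robot as it stands.
- The arm moves only by the tool servo_tool, never from a script. Its argument "rows" is text: rows parted by semicolons, each of 5 numbers parted by spaces: the closure, from 0 (fully open) to 1 (shut), then the shift along the world's x, y, z in cm, then the turn about the world's z in rad. In form: claw dx dy dz twist; .... A call has 1 to 12 rows; each row is the pose to reach, as a shift and turn from the pose commanded when the call began; what a row does not reach only later rows make up. A row lasts 1/8 s, in which the tool goes at most 62.5 mm and 10.7 degrees, less where a joint would pass 70% of its speed; a pose out of reach is approached as far as the arm can. A call with a gripper value outside its range is refused whole. The fingers move at their own pace and stop on an object; "force" is the grip in N (left out, the last holds). Time passes only in rows, so rows that repeat a pose let the fingers close. It gives the time, the measured TCP pose, the force and the opening at its end, in the units of the state.
- monitor.get_obs(): the state, without advancing time (a new reading comes with each control period).
- viewer.get_image(name): name is "scene" or "top" or "wrist"; returns the picture (420x560x3 uint8, red, green, blue); there is no depth.
- viewer.calibration(name): a dict with "mtx" (3x3 intrinsics, pixels), "R" (3x3) and "t" (3): a world point X has camera coordinates R X + t. Camera axes: x right, y down, z forward; pixel columns grow to the right and rows downward; lengths in m; the calibration is good to about 2 mm. A picture is of the moment at which its call begins: read the wrist's pose just before it. calibration takes no time and is no camera call; for the wrist camera it gives the pose at the moment of the call.
- order.job_done(): hands the job in, once; it reports no verdict.
The state is a dict: "time_s": time; "joint_pos": joint angles; "dq": joint speeds; "tau": joint torques, N m; "tool_pos": TCP position; "tcp_rot": TCP orientation; "wrist_force": force on the tool from outside, world axes, zero at the start; "moment": the same for the moment, N m; "gripper_width": finger opening in m.
Only numpy, scipy, OpenCV 4.12 (cv2) and the standard library are available. Lean on these libraries where they do the work, as an engineer would, in place of code of your own. Each camera call takes 0.05 s, during which the arm holds its last target. There are 200 camera calls.

## Working session

There is one attempt and no reset: what is moved stays moved. The work goes in short steps, Python scripts to look and compute and a tool call to move; the robot and the scene stay as the last step left them, time stands still between calls to the robot, and variables do not carry over. Pictures are saved under pics/ and viewed, about 8 in all and at most 12, crops included, and the job is handed in when it is done.

Besides the shell and the picture viewer there is one more tool, called by a JSON object that holds its "fn" and its "kwargs". servo_tool: Moves the arm, as the interface text tells. Its arguments: {"type":"object","properties":{"rows":{"type":"string"},"force":{"type":"number"}},"required":["rows"]}

```bash
mkdir -p pics; ls
cat > h.py <<'E'
import numpy as np, cv2
from station import monitor, viewer, order, manip
def snap(n,f,crop=None,s=1):
    im=cv2.cvtColor(np.asarray(viewer.get_image(n)),cv2.COLOR_RGB2BGR)
    if crop: 
        a,b,c,d=crop; im=im[b:d,a:c]
    if s!=1: im=cv2.resize(im,None,fx=s,fy=s,interpolation=cv2.INTER_CUBIC)
    cv2.imwrite('pics/'+f,im); return im
def back(n,u,v,z,c=None):
    c=c or viewer.calibration(n); K,R,t=map(np.array,(c['mtx'],c['R'],c['t']))
    d=R.T@np.linalg.solve(K,[u,v,1.]); o=-R.T@t
    return o+d*(z-o[2])/d[2]
def proj(n,X,c=None):
    c=c or viewer.calibration(n); K,R,t=map(np.array,(c['mtx'],c['R'],c['t']))
    p=K@(R@np.array(X)+t); return p[:2]/p[2]
E
python3 - <<'E'
from h import *
a=snap('scene','s0.png');b=snap('top','t0.png')
print(monitor.get_obs())
cv2.imwrite('pics/st.png',cv2.resize(np.vstack([a,b]),None,fx=.71,fy=.71))
E
```

```text
pics
{'time_s': 0.1, 'joint_pos': array([-1.44528883e+00,  1.81483555e-01,  1.60791671e+00,  1.96106436e-05,
        1.35383021e+00, -2.06324851e-01]), 'dq': array([-0.00028026, -0.00216324, -0.00321134, -0.00114591,  0.00092785,
        0.00148017]), 'tau': array([ 5.55638653e-04, -4.45876408e+01, -3.52237022e+01, -3.12346110e-04,
        4.08394917e-03,  5.24293739e-05]), 'tool_pos': array([ 0.18726487, -0.54311181,  0.2304606 ]), 'tcp_rot': array([-3.09683844e+00, -5.18576144e-01, -1.33913010e-04]), 'wrist_force': array([-0.45038067,  0.71849941, -0.85236283]), 'moment': array([0.05808165, 0.00254726, 0.05963587]), 'gripper_width': 0.08530091938589413}
```

View pics/t0.png

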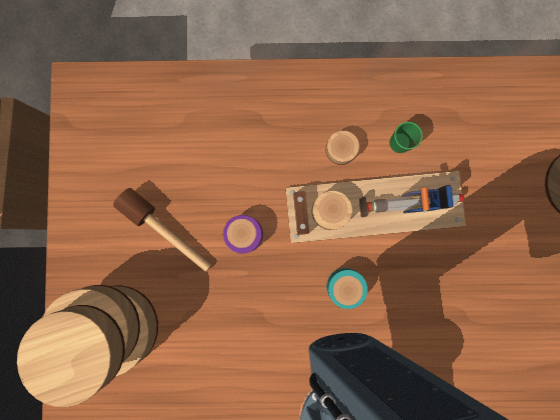

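View pics/s0.png

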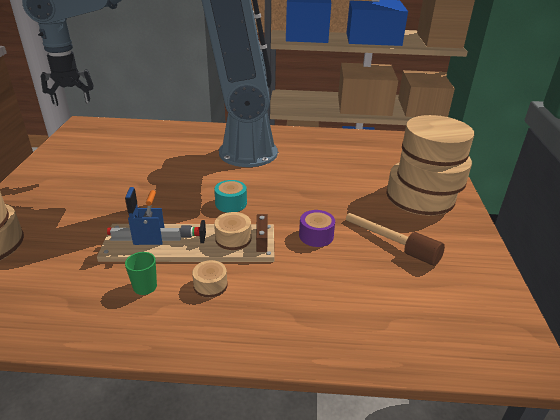

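The top view shows the board at about (287-465, 172-242), T-bar near (425,200), handle near (447,198) and stop at left. I'll enlarge it.

Run:
```python
from h import *
im=cv2.imread('pics/t0.png')[160:250,280:470]
cv2.imwrite('pics/t0c.png',cv2.resize(im,None,fx=4.2,fy=4.2,interpolation=cv2.INTER_CUBIC))
for u,v in [(287,187),(458,172),(465,226),(291,242)]: print(back('top',u,v,.018))
```

```text
[0.62024981 0.13979553 0.018     ]
[ 0.65551877 -0.32018755  0.018     ]
[ 0.51033591 -0.33350413  0.018     ]
[0.472519   0.13066388 0.018     ]
```

View pics/t0c.png

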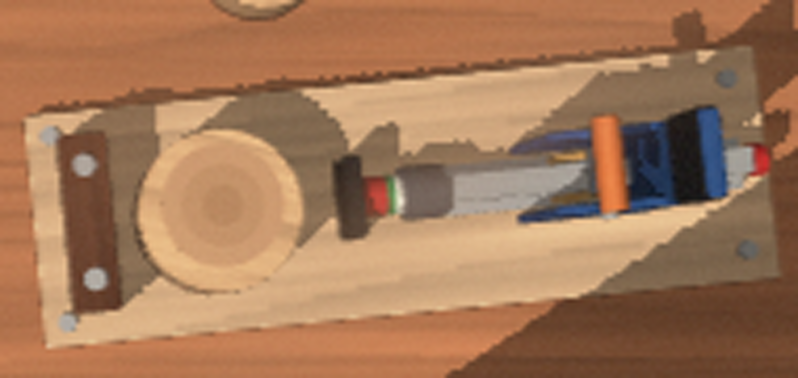

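Run:
```python
from h import *
f=lambda u,v,z: back('top',280+u/4.2,160+v/4.2,z)
P=np.array([f(*p,.018) for p in [(25,118),(752,46),(779,275),(48,347)]])
L=np.array([[-.075,.34],[-.075,-.13],[.075,-.13],[.075,.34]])
# crop top edge => world +x ; clamp y ~ world +y -> clamp x ~ world +x
L[:,0]*=-1
a=L-L.mean(0);b=P[:,:2]-P[:,:2].mean(0)
th=np.arctan2((a[:,0]*b[:,1]-a[:,1]*b[:,0]).sum(),(a*b).sum());R=np.array([[np.cos(th),-np.sin(th)],[np.sin(th),np.cos(th)]])
o=P[:,:2].mean(0)-R@L.mean(0)
print('o',o,'th',th,'res',(L@R.T+o-P[:,:2]).round(4).tolist())
for n,p in dict(tbar=(610,163,.162),handle=(712,153,.175),blank=(220,210,.078),padtop=(349,197,.068)).items():
    w=f(*p); print(n,w,'clamp',R.T@(w[:2]-o))
print('tbar',o+R@[0,.016],'hnd',o+R@[0,-.036])
```

```text
o [ 0.57372916 -0.20103088] th 0.08749027883641611 res [[0.0014, 0.0016], [0.0015, -0.0009], [-0.0013, -0.0023], [-0.0016, 0.0016]]
tbar [ 0.57226183 -0.18329451  0.162     ] clamp [8.80599450e-05 1.77967456e-02]
handle [ 0.57605929 -0.2349493   0.175     ] clamp [-0.00064253 -0.03399229]
blank [0.55338018 0.02497692 0.078     ] clamp [-0.00052289  0.22692143]
padtop [ 0.56104628 -0.05471218  0.068     ] clamp [0.00015076 0.14686728]
tbar [ 0.5723311  -0.18509208] hnd [ 0.5768748  -0.23689319]
```

The clamp pose fits to about 2 mm: origin (0.574, -0.201), yaw 0.0875, with T-bar and handle where they should be. Plan: push the T-bar from its +y side with shut fingers, jaw axis along clamp x, TCP at about 0.143 m height. First I go above a point 50 mm ahead of the pivot.

{"fn": "servo_tool", "kwargs": {"rows": "1 3 3 0 0.1; 1 7 7 0 0.25; 1 11 11 0 0.4; 1 15 15 0 0.55; 1 19.5 20 0 0.7; 1 24 24.5 0 0.85; 1 28.5 29 0 1.0; 1 32.5 33.5 0 1.15; 1 36 37 0 1.27; 1 38.2 39.2 0 1.327; 1 38.2 39.2 -3 1.327; 1 38.2 39.2 -3 1.327", "force": 40}}

```text
time_s: 1.6
tool_pos: [0.5676, -0.1503, 0.1983]
tcp_rot: [-2.116, -2.313, 0.003]
wrist_force: [-0.1, 0.0, -0.6]
gripper_width: 0.0003
```

Run:
```python
from h import *
o=monitor.get_obs(); print(o['time_s'],o['tool_pos'],o['tcp_rot'],o['wrist_force'],o['gripper_width'],o['joint_pos'])
a=snap('wrist','w1.png');b=snap('top','t1.png',(280,160,470,250),3)
cv2.imwrite('pics/w1t.png',np.vstack([a,cv2.copyMakeBorder(cv2.resize(b,(560,265)),0,0,0,0,cv2.BORDER_CONSTANT)])[:600] if 0 else a)
```

```text
1.6 [ 0.56756487 -0.15025502  0.19831825] [-2.11649275 -2.31348237  0.0028622 ] [-0.072447    0.0241944  -0.60394048] 0.00027437312161411267 [-4.60763822e-01  2.42108860e-01  1.60286025e+00 -8.99586437e-05
  1.30292367e+00 -5.49616057e-01]
```

View pics/w1.png

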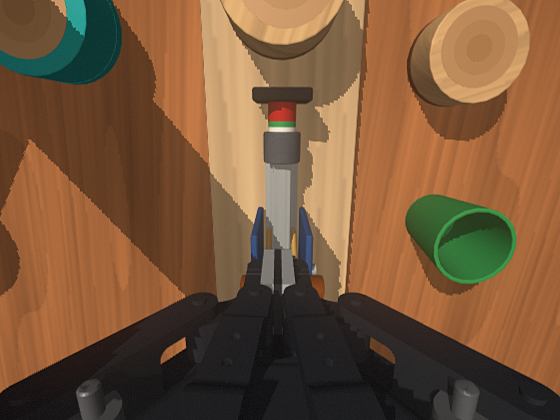

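The wrist view is excellent: pad at row 95, red 101-122, green 122-127, white 128-133, collar from 134. The blank is clear ahead. Now I descend and make the first stroke.

{"fn": "servo_tool", "kwargs": {"rows": "1 0 0 -3 0; 1 0 0 -5.5 0; 1 0.06 -0.7 -5.5 0; 1 0.1 -1.2 -5.5 0; 1 0.15 -1.7 -5.5 0; 1 0.2 -2.3 -5.5 0; 1 0.25 -2.9 -5.5 0; 1 0.3 -3.5 -5.5 0; 1 0.35 -4.1 -5.5 0; 1 0.38 -4.4 -5.5 0; 1 0.39 -4.5 -5.5 0; 1 0.39 -4.5 -5.5 0"}}

```text
time_s: 3.2
tool_pos: [0.5745, -0.1965, 0.1485]
tcp_rot: [2.12, 2.315, 0.004]
wrist_force: [0.2, 4.7, 4.0]
gripper_width: -0.0002
```

```bash
python3 - <<'E'
from h import *
o=monitor.get_obs(); print(o['time_s'],o['tool_pos'],o['wrist_force'],o['tau'].round(2))
snap('wrist','w2.png',(180,0,380,300),2.5)
c=viewer.calibration('wrist')
print(cv2.imread('pics/w2.png').shape)
E
cat > prof.py <<'E'
from h import *
def mark(im):  # column profile through the bands, rows in full picture
    print('ok')
E
```

```text
3.2 [ 0.57450106 -0.19646452  0.14849122] [0.20512908 4.70475815 4.0447064 ] [ -3.08 -47.5  -32.2   -1.29  -0.67   0.  ]
(750, 500, 3)
```

View pics/w2.png

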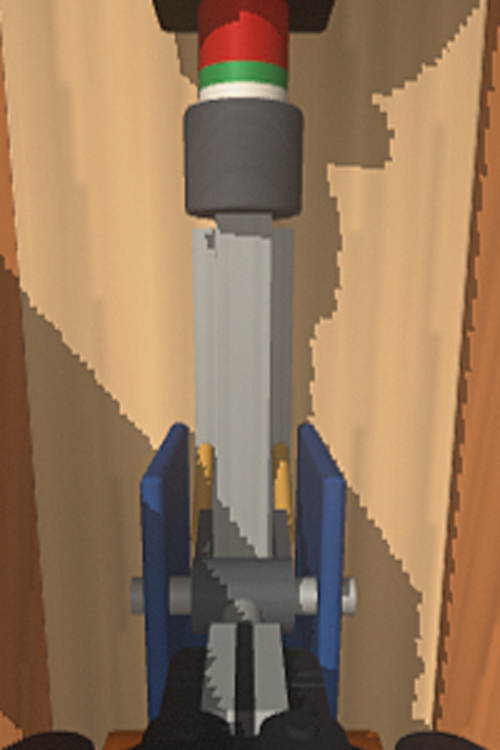

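Stroke 1 worked: force is small (4.7 N), the bar moved and all bands still show. I'll let the trigger back and measure.

{"fn": "servo_tool", "kwargs": {"rows": "1 -0.1 1.2 0 0; 1 -0.2 2.4 0 0; 1 -0.3 3.6 0 0; 1 -0.38 4.4 0 0; 1 -0.38 4.4 0 0"}}

```text
time_s: 3.88
tool_pos: [0.5693, -0.152, 0.1463]
tcp_rot: [2.12, 2.318, -0.0]
wrist_force: [-0.2, -0.2, -0.9]
gripper_width: 0.0001
```

Run:
```python
from h import *
o=monitor.get_obs(); print(o['time_s'],o['tool_pos'],o['wrist_force'])
c=viewer.calibration('wrist'); import pickle; pickle.dump(c,open('c3.pkl','wb'))
im=snap('wrist','w3f.png')
cv2.imwrite('pics/w3.png',cv2.resize(im[0:200,160:400],None,fx=3,fy=3,interpolation=cv2.INTER_CUBIC))
```

```text
3.875 [ 0.56934812 -0.15200626  0.1462941 ] [-0.24112236 -0.16372067 -0.90049877]
```

View pics/w3.png

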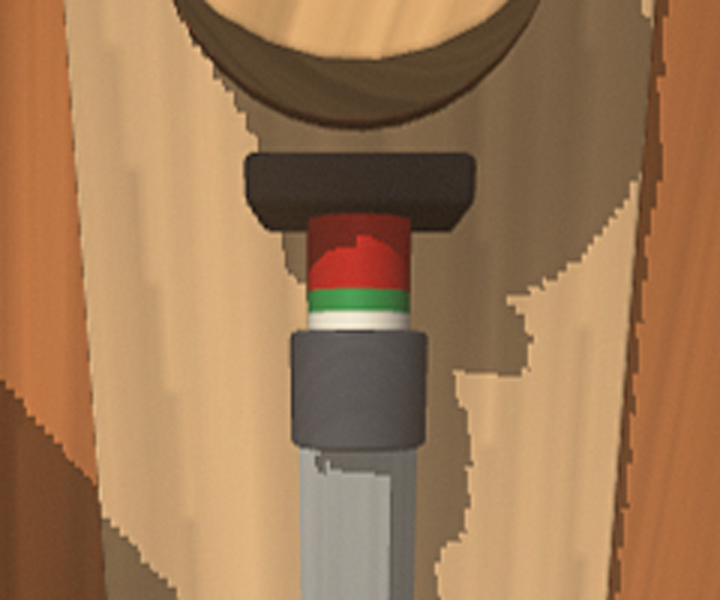

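```bash
cat >> h.py <<'E'
O=np.array([.57373,-.20103]); TH=.0875; RC=np.array([[np.cos(TH),-np.sin(TH)],[np.sin(TH),np.cos(TH)]])
def clamp(w): return RC.T@(np.array(w)[:2]-O)
E
python3 - <<'E'
from h import *; import pickle
c=pickle.load(open('c3.pkl','rb'))
g=lambda u,v,z: (clamp(back('wrist',160+u/3,v/3,z,c))*1000).round(1)
print('pad face top',g(360,153,.068),'pad L/R',g(245,160,.068),g(475,160,.068))
print('collar front',g(360,332,.063),'rear',g(360,448,.063))
print('white/green',g(360,312,.058),'green/red',g(360,289,.058),'w/collar',g(360,331,.058))
print('blank bottom rear',g(360,130,.018),'blank top rear',g(370,60,.078))
E
```

```text
pad face top [  1.3 162.1] pad L/R [-23.4 160.7] [ 26.  160.8]
collar front [  1.5 125.7] rear [ 1.6 99.3]
white/green [  1.5 130.3] green/red [  1.5 135.3] w/collar [  1.5 126. ]
blank bottom rear [  1.7 177.2] blank top rear [  3.1 177.1]
```

Pad width (49.4 mm) and bands (4 and 5 mm) check out. Pad face is at y 162 mm, blank rear at 177 and will be at 191 when home, so about 29 mm of bar travel remains. A helper will read the bands without viewing pictures; then stroke 2.

```bash
cat >> h.py <<'E'
def bands(f,im=None):
    """Clamp y (mm) of collar front, white/green, green/red along the bar axis."""
    c=viewer.calibration('wrist'); o=monitor.get_obs()
    if im is None: im=snap('wrist',f)
    p=lambda y,z: proj('wrist',[*(O+RC@np.array([.0012,y])),z],c)
    ys=np.arange(.095,.175,.00025); px=np.array([p(y,.0585) for y in ys],np.float32)
    col=cv2.remap(im,px[:,:1],px[:,1:],cv2.INTER_LINEAR)[:,0].astype(float); B,G,R=col.T
    ok=(px[:,1]>1)
    lab=np.where(~ok,'-',np.where((G>1.3*R)&(G>1.2*B),'g',np.where((R>1.8*G),'r',np.where(col.min(1)>150,'w','.'))))
    s=''.join(lab); rng=lambda ch:(ys[lab==ch].min()*1e3,ys[lab==ch].max()*1e3) if (lab==ch).any() else None
    print('t',round(o['time_s'],2),'tcp clamp',(clamp(o['tool_pos'])*1e3).round(1),'z',o['tool_pos'][2].round(4),'F',o['wrist_force'].round(1))
    print({k:rng(k) for k in 'wgr'}); print(s[::2])
E
python3 - <<'E'
from h import *
bands('',cv2.imread('pics/w3f.png'))
E
```

```text
t 3.92 tcp clamp [-0.  48.7] z 0.1463 F [-0.1 -0.4 -0.1]
{'w': (np.float64(126.25000000000003), np.float64(130.00000000000003)), 'g': (np.float64(130.50000000000003), np.float64(134.75000000000003)), 'r': (np.float64(135.50000000000003), np.float64(151.25000000000006))}
...............................................................wwwwwwwwggggggggg.rrrrrrrrrrrrrrrrrrrrrrrrrrrrrrrr...............................................
```

{"fn": "servo_tool", "kwargs": {"rows": "1 0.1 -1.0 0 0; 1 0.14 -1.6 0 0; 1 0.19 -2.2 0 0; 1 0.24 -2.8 0 0; 1 0.3 -3.4 0 0; 1 0.35 -4.0 0 0; 1 0.39 -4.5 0 0; 1 0.39 -4.5 0 0; 1 0.39 -4.5 0 0"}}

```text
time_s: 5.05
tool_pos: [0.5738, -0.1975, 0.1466]
tcp_rot: [-2.122, -2.316, -0.002]
wrist_force: [1.3, 5.4, 2.2]
gripper_width: 0.0002
```

Run:
```python
from h import *
bands('w4.png')
```

```text
t 5.05 tcp clamp [0.4 3.5] z 0.1466 F [1.3 5.4 2.2]
{'w': (np.float64(95.0), np.float64(145.75000000000006)), 'g': (np.float64(146.00000000000006), np.float64(147.75000000000006)), 'r': None}
wwwwwwwwwwwwwwwwwwwwww.........................................................................wwwwwwwgggg------------------------------------------------------
```

A full stroke gives 16 mm of bar travel, with the white band still whole and the pad just reaching the blank. About 13 mm is left to home. Stroke 3 goes slightly short of full, for about 14.5 mm, and then I release and look.

{"fn": "servo_tool", "kwargs": {"rows": "1 -0.13 1.5 0 0; 1 -0.26 3.0 0 0; 1 -0.35 4.0 0 0; 1 -0.35 4.0 0 0; 1 -0.25 2.9 0 0; 1 -0.2 2.3 0 0; 1 -0.15 1.7 0 0; 1 -0.1 1.2 0 0; 1 -0.06 0.7 0 0; 1 -0.03 0.35 0 0; 1 -0.03 0.35 0 0"}}

```text
time_s: 6.48
tool_pos: [0.5737, -0.1944, 0.1471]
tcp_rot: [2.122, 2.316, 0.003]
wrist_force: [-0.3, 6.3, 4.8]
gripper_width: 0.0001
```

Run:
```python
from h import *
bands('w5.png')
```

```text
t 6.47 tcp clamp [0.5 6.6] z 0.1471 F [-0.3  6.3  4.8]
{'w': (np.float64(95.0), np.float64(120.00000000000003)), 'g': None, 'r': None}
wwwwwwwwwwwwwwwwwwwwwwwwwwwwwwwwwwwwwwwwwwwwwwwwwww..............................................................-----------------------------------------------
```

{"fn": "servo_tool", "kwargs": {"rows": "1 -0.13 1.5 0 0; 1 -0.26 3.0 0 0; 1 -0.35 4.0 0 0; 1 -0.35 4.0 0 0"}}

```text
time_s: 7.02
tool_pos: [0.5694, -0.1533, 0.1463]
tcp_rot: [2.12, 2.318, -0.0]
wrist_force: [0.2, -0.5, 0.0]
gripper_width: 0.0001
```

Run:
```python
from h import *
bands('w6.png')
im=cv2.imread('pics/w6.png')[0:200,160:400]
t=snap('top','t6.png')[160:250,280:470]
cv2.imwrite('pics/v6.png',np.vstack([cv2.resize(t,(600,284),interpolation=cv2.INTER_CUBIC),cv2.resize(im[:126],(600,315),interpolation=cv2.INTER_CUBIC)]))
```

```text
t 7.03 tcp clamp [-0.1 47.9] z 0.1463 F [ 0.2 -0.5  0. ]
{'w': (np.float64(120.00000000000003), np.float64(159.25000000000006)), 'g': (np.float64(159.75000000000006), np.float64(164.00000000000006)), 'r': (np.float64(164.75000000000006), np.float64(174.75000000000009))}
..................................................w........................................................................wwwwww.ggggggggg.rrrrrrrrrrrrrrrrrrrr
```

View pics/v6.png

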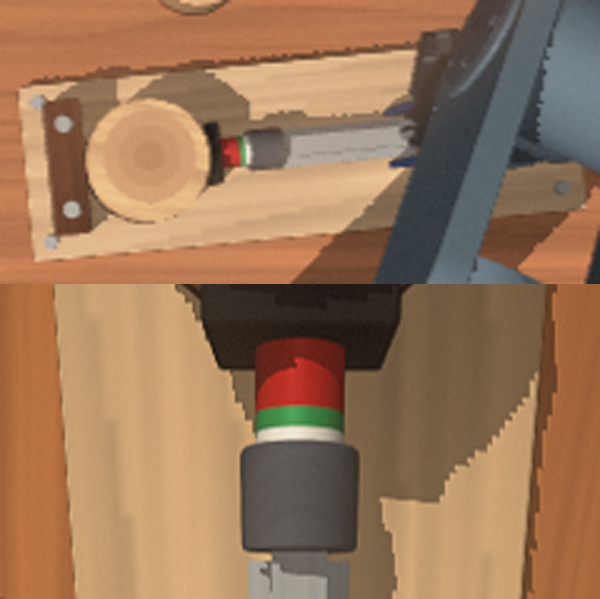

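The blank is now against the stop. The white band shows about 3.2 of 4 mm, so the pad is already compressed about 0.8 mm and bearing. Now the gentle final squeeze, in stages with measuring.

{"fn": "servo_tool", "kwargs": {"rows": "1 0.09 -1.0 0 0; 1 0.11 -1.3 0 0; 1 0.13 -1.5 0 0; 1 0.15 -1.7 0 0; 1 0.17 -1.9 0 0; 1 0.17 -1.9 0 0"}}

```text
time_s: 7.88
tool_pos: [0.5712, -0.1705, 0.1473]
tcp_rot: [-2.119, -2.314, -0.006]
wrist_force: [-2.9, 14.0, 10.8]
gripper_width: 0.0001
```

Run:
```python
from h import *
bands('w7.png')
```

```text
t 7.88 tcp clamp [ 0.2 30.6] z 0.1473 F [-2.9 14.  10.8]
{'w': (np.float64(107.25000000000001), np.float64(159.50000000000006)), 'g': (np.float64(159.75000000000006), np.float64(164.25000000000006)), 'r': (np.float64(165.00000000000006), np.float64(174.75000000000009))}
.........................w...........w.wwwwwwwwwwwwwwwww......................................................................wwwwggggggggg.rrrrrrrrrrrrrrrrrrrr
```

{"fn": "servo_tool", "kwargs": {"rows": "1 0.01 -0.15 0 0; 1 0.03 -0.3 0 0; 1 0.04 -0.45 0 0; 1 0.05 -0.55 0 0; 1 0.05 -0.55 0 0"}}

```text
time_s: 8.55
tool_pos: [0.5721, -0.1758, 0.1478]
tcp_rot: [-2.119, -2.315, -0.007]
wrist_force: [-3.0, 15.8, 13.0]
gripper_width: -0.0001
```

Run:
```python
from h import *
bands('w8.png')
```

```text
t 8.55 tcp clamp [ 0.6 25.3] z 0.1478 F [-3.  15.8 13. ]
{'w': (np.float64(98.5), np.float64(124.75000000000003)), 'g': (np.float64(160.75000000000006), np.float64(164.25000000000006)), 'r': (np.float64(165.00000000000006), np.float64(170.50000000000006))}
.......ww...w.......wwwwwwwwwwwwwwwwwwwwwwwwwwwwwwwwwwwwwwww........................................................................ggggggg.rrrrrrrrrrrr--------
```

{"fn": "servo_tool", "kwargs": {"rows": "1 0.01 -0.1 0 0; 1 0.02 -0.2 0 0; 1 0.02 -0.25 0 0; 1 0.02 -0.25 0 0; 1 0.02 -0.25 0 0"}}

```text
time_s: 9.22
tool_pos: [0.5725, -0.1783, 0.1478]
tcp_rot: [-2.119, -2.315, -0.007]
wrist_force: [-2.3, 15.5, 13.5]
gripper_width: 0.0001
```

Run:
```python
from h import *
bands('w9.png')
im=cv2.imread('pics/w9.png')[0:130,160:400]
t=snap('top','t9.png')[160:250,280:470]
cv2.imwrite('pics/v9.png',np.vstack([cv2.resize(t,(600,284),interpolation=cv2.INTER_CUBIC),cv2.resize(im[:126],(600,315),interpolation=cv2.INTER_CUBIC)]))
```

```text
t 9.22 tcp clamp [ 0.8 22.8] z 0.1478 F [-2.3 15.5 13.5]
{'w': (np.float64(98.25), np.float64(124.75000000000003)), 'g': (np.float64(161.75000000000006), np.float64(164.25000000000006)), 'r': (np.float64(165.00000000000006), np.float64(168.00000000000006))}
.......w.ww...w.wwww.wwwww.w..wwwwwwwwwwwwwwwwwwwwwwwwwwwwww..........................................................................ggggg.rrrrrrr-------------
```

View pics/v9.png

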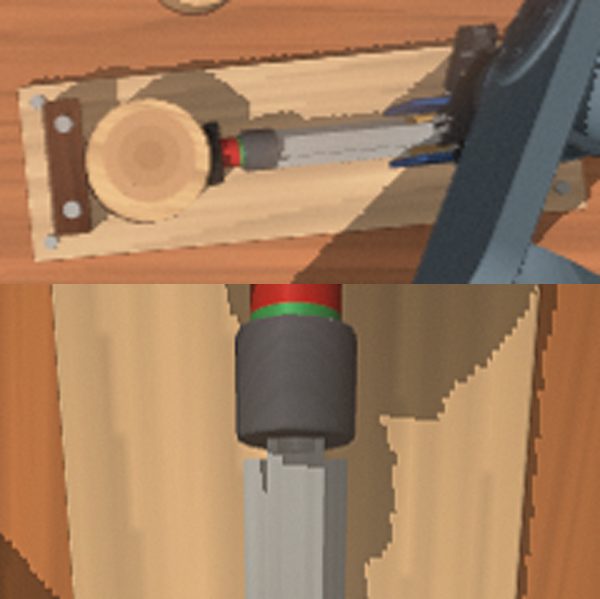

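Run:
```python
from h import *
bands('w10.png')
g=lambda u,v,z:(clamp(back('wrist',160+u/2.5,(v-284)/2.5,z))*1e3).round(1)
print('collar front',g(296,318,.063),'rear',g(296,436,.063),'green/red',g(296,304,.058))
```

```text
t 9.32 tcp clamp [ 0.7 22.8] z 0.1478 F [-2.6 15.8 13.3]
{'w': (np.float64(96.5), np.float64(124.75000000000003)), 'g': (np.float64(162.00000000000006), np.float64(164.25000000000006)), 'r': (np.float64(165.00000000000006), np.float64(168.00000000000006))}
...ww......w.w..www..www......wwwwwwwwwwwwwwwwwwwwwwwwwwwwww..........................................................................ggggg.rrrrrrr-------------
collar front [  1.3 159.5] rear [  1.3 131.6] green/red [  1.3 164.2]
```

The estimates of the compression disagree a little: 4.9 mm from the collar edge, 6.2 mm from the bands and stroke. Another 1.5 mm at the T-bar, about 0.75 mm at the pad, centres it.

{"fn": "servo_tool", "kwargs": {"rows": "1 0.01 -0.08 0 0; 1 0.01 -0.15 0 0; 1 0.01 -0.15 0 0; 1 0.01 -0.15 0 0; 1 0.01 -0.15 0 0; 1 0.01 -0.15 0 0"}}

```text
time_s: 10.12
tool_pos: [0.5727, -0.1798, 0.1479]
tcp_rot: [-2.119, -2.315, -0.007]
wrist_force: [-2.9, 15.7, 12.3]
gripper_width: 0.0001
```

Run:
```python
from h import *
bands('w11.png')
im=cv2.imread('pics/w11.png')[0:60,230:320]; s=snap('scene','s11.png')[190:280,90:290]
cv2.imwrite('pics/v11.png',np.vstack([cv2.resize(im,(450,300),interpolation=cv2.INTER_CUBIC),cv2.resize(s,(450,203),interpolation=cv2.INTER_CUBIC)]))
```

```text
t 10.12 tcp clamp [ 0.8 21.2] z 0.1479 F [-2.9 15.7 12.3]
{'w': (np.float64(97.25), np.float64(124.75000000000003)), 'g': (np.float64(162.75000000000006), np.float64(164.25000000000006)), 'r': (np.float64(165.00000000000006), np.float64(166.25000000000006))}
.....w.ww.wwwww..wwwww.........wwwwwwwwwwwwwwwwwwwwwwwwwwwww............................................................................ggg.rrr-----------------
```

View pics/v11.png

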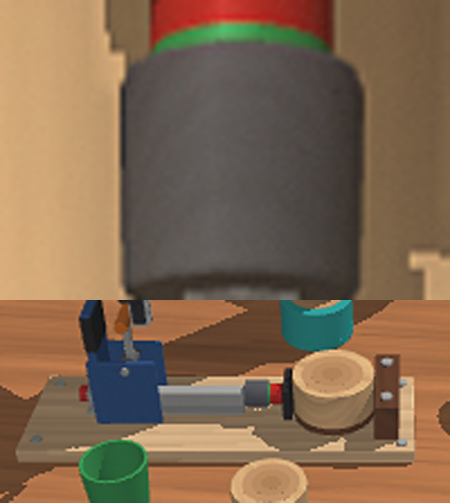

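White is gone, a strip of green still shows, the blank sits against the stop and the push is steady at about 16 N. Handing in.

```bash
python3 -c "
from h import *
order.job_done()"
```

```text
the job is handed in; nothing more can be done
```

I pumped the trigger with the shut fingers pushing the T-bar towards the handle. Three strokes brought the blank home against the end stop. A slow final squeeze then took the pad into the green range. I handed the job in at about 10 s, still holding the trigger.

- **Last checks:** the white band is gone and a strip of green still shows in the wrist picture. The blank stands against the stop in the scene picture. The push on the T-bar was steady, at about 16 N along the clamp.
- **Where the readings disagreed:** before the last small push, the collar edge gave about 4.9 mm of pad compression, while the bands and trigger travel gave about 6.2 mm. I added about 0.75 mm, so the final value should be 5.5 to 7.2 mm, inside the 4 to 9 mm range.
- **Other forces:** the push also showed about 12 N of upward force on the fingers, well below the limits. I saw no sign of touching anything but the trigger.

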